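# Put the spanner set back in its splayed rack by size

### The arm

A 6-joint arm with a two-finger parallel gripper is mounted at the origin on a cart in front of the work surface, level with it; the furniture and walls round the work are solid. World frame = base frame: x ahead of the robot, y to its left, z up, the work surface at z = 0. Lengths are in m, angles in rad, forces in N, time in s.
With the tool pointing down it reaches from about 0.3 to 0.875 m from the base axis. Payload 6.4 kg.
Tool frame: the origin (TCP) lies where the fingers leave the gripper's body, on its centre line; the fingertips stand 73 mm ahead of it and the grasp point (between the pads) lies 54 mm ahead of it; z points along the fingers, y is the line along which they close (so a half turn about z gives the same grasp; the last joint's range is limited). The gripper opens to 85 mm and grips with 20 to 120 N. Pads are 22 mm wide; open, the fingers measure 114 mm over their backs; the gripper's body (76 mm by 85 mm) begins 54 mm behind the grasp point. The pads swing forward as they close: fully open they stand 13 mm farther back than shut.
Start: joints at [-1.391, 0.181, 1.607, -0, 1.354, -0.206], TCP at [0.216, -0.533, 0.304] pointing down, gripper open.
Joint ranges: [-2.99, 2.99], [-0.89, 2.07], [0.3, 2.58], [-1.14, 4.28], [0, 2.63], [-3.12, 3.12]. Speed limits (rad/s): [2.57, 2.57, 3.01, 3.14, 3.14, 3.14].

### API

Orientations are given as a unit quaternion [w, x, y, z].
In Python, from bench import ctrl gives the robot as it stands.
- The arm moves only by the tool carry_out, never from a script. Its argument "steps" is one flat list of numbers, 7 for each row, row after row: the shift along the tool's x, y, z in m, then the turn, a rotation vector about the tool's x, y, z in rad, then the opening, from 0 (shut) to 1 (fully open). In form: [dx, dy, dz, wx, wy, wz, claw, dx, dy, dz, wx, wy, wz, claw, ...]. A call has 1 to 20 rows; each row is the pose to reach, as a shift and turn from the pose commanded when the call began, along the tool's axes at that moment; what a row does not reach only later rows make up. A row lasts 1/10 s, in which the tool goes at most 50 mm and 8.59 degrees, less where a joint would pass 70% of its speed; a pose out of reach is approached as far as the arm can. A call with a gripper value outside its range is refused whole. The fingers move at their own pace and stop on an object; the grip force is fixed at half the most. Time passes only in rows, so rows that repeat a pose let the fingers close. It gives the time, the measured TCP pose, the force, the opening and the grip force at its end, in the units of the state.
- ctrl.get_obs(): the state, without advancing time (a new reading comes with each control period).
- ctrl.camera(name): name is "scene" or "top"; returns the picture (400x640x3 uint8, red, green, blue); there is no depth.
- ctrl.camera_params(name): a dict with "vertical_fov" (degrees; the focal length in pixels is half the picture's height over the tangent of half this angle, whatever the lens; pixels are square), "cx", "cy" (the principal point, pixels), "cam_to_world" (4x4, takes a point from camera to world coordinates). Camera axes: x right, y down, z forward; pixel columns grow to the right and rows downward; lengths in m; the calibration is good to about 2 mm. A picture is of the moment at which its call begins. camera_params takes no time and is no camera call.
- ctrl.hand_in(): hands the job in; it is judged then, once.
The state is a dict: "time_s": time; "q": joint angles; "dq": joint speeds; "joint_efforts": joint torques, N m; "eef_pos": TCP position; "eef_rot": TCP orientation; "wrist_force": force on the tool from outside, world axes, zero at the start; "torque": the same for the moment, N m; "opening": opening from 0.0 (shut) to 1.0 (fully open); "grasp_force": force on a finger pad.
Only numpy, scipy, OpenCV 4.12 (cv2) and the standard library are available. Lean on these libraries where they do the work, as an engineer would, in place of code of your own. Each camera call takes 0.05 s, during which the arm holds its last target. There are 200 camera calls.

### The job

Put the four loose spanners back in the wooden spanner rack in order of size, one to each pair of notches: the shortest where the rails are closest together, the longest where they are farthest apart. Lay each one flat across both rails, down in its notches and with its two ends overhanging the rails about equally, then let go of it.

Things in the scene. Friction and masses are not known exactly. Their poses are not given: they have to be found in the camera images.
- spanner_8: A polished steel combination spanner lying flat, one end a ring, the other an open jaw: the shortest of the four. It is 118 mm long (along its own y), 13 mm wide for gripping anywhere along its length (along its own x; the heads look up to 17 mm wide) and 6 mm thick. Origin: middle of its underside; z is up. Either way round will do. About 50 g.
- spanner_10: A polished steel combination spanner lying flat, one end a ring, the other an open jaw: the second shortest. It is 147 mm long (along its own y), 16 mm wide for gripping anywhere along its length (along its own x; the heads look up to 20 mm wide) and 7 mm thick. Origin: middle of its underside; z is up. Either way round will do. About 110 g.
- spanner_13: A polished steel combination spanner lying flat, one end a ring, the other an open jaw: the second longest. It is 181 mm long (along its own y), 20 mm wide for gripping anywhere along its length (along its own x; the heads look up to 26 mm wide) and 7 mm thick. Origin: middle of its underside; z is up. Either way round will do. About 110 g.
- spanner_17: A polished steel combination spanner lying flat, one end a ring, the other an open jaw: the longest of the four. It is 228 mm long (along its own y), 26 mm wide for gripping anywhere along its length (along its own x; the heads look up to 33 mm wide) and 7 mm thick. Origin: middle of its underside; z is up. Either way round will do. About 110 g.
- spanner_rack: Fixed light wooden spanner rack, 218 mm long and 66 (narrow end) to 216 mm (wide end) across, at any yaw: two notched rails 12 mm thick that splay like a V, joined by three 9 mm battens; rails 28 mm high at the notches, 42 mm at the teeth. Origin: on the worktop, on its middle line, 111 mm from the narrow end; x along that line to the wide end, z up.
- place_1: First place of the rack from its narrow end: two facing rubber-lined notches, one in each rail, 28 mm wide, 14 mm deep, 72 mm apart (rail centres), open between the rails. Origin: midway between the notches at the height of their floor, 28 mm above the worktop; x runs along the row to the wide end, y from notch to notch (a spanner's length lies along it). At x = -85 mm in the rack's frame.
- place_2: Second place of the rack from its narrow end: two facing rubber-lined notches, one in each rail, 32 mm wide, 14 mm deep, 104 mm apart (rail centres), open between the rails. Origin: midway between the notches at the height of their floor, 28 mm above the worktop; x runs along the row to the wide end, y from notch to notch (a spanner's length lies along it). At x = -38 mm in the rack's frame.
- place_3: Third place of the rack from its narrow end: two facing rubber-lined notches, one in each rail, 38 mm wide, 14 mm deep, 140 mm apart (rail centres), open between the rails. Origin: midway between the notches at the height of their floor, 28 mm above the worktop; x runs along the row to the wide end, y from notch to notch (a spanner's length lies along it). At x = 14 mm in the rack's frame.
- place_4: Fourth place of the rack from its narrow end: two facing rubber-lined notches, one in each rail, 45 mm wide, 14 mm deep, 180 mm apart (rail centres), open between the rails. Origin: midway between the notches at the height of their floor, 28 mm above the worktop; x runs along the row to the wide end, y from notch to notch (a spanner's length lies along it). At x = 72 mm in the rack's frame.

How it is judged:
By the outcome, as a careful person would: the job done as asked, in the order asked, and still so for the second after the job is handed in, with the robot touching nothing.
It also fails if it takes over 109 s, if anything falls off the work surface, if the arm or the gripper's body presses on something with over 40 N, if the wrist force passes 120 N, or if a joint passes its speed limit or range.

## Working session

There is one attempt and no reset: what is moved stays moved. The work goes in short steps, Python scripts to look and compute and a tool call to move; the robot and the scene stay as the last step left them, time stands still between calls to the robot, and variables do not carry over. Pictures are saved under pics/ and viewed, at most 14 in all, crops included, and the job is handed in when it is done.

Besides the shell and the picture viewer there is one more tool, called as a command line: name --argument value ..., lists and objects as JSON in quotes. carry_out: Moves the arm, as the interface text tells. Its arguments: {"type":"object","properties":{"steps":{"type":"array"}},"required":["steps"]}

```bash
mkdir -p pics; ls; python3 - <<'E'
from bench import ctrl
import cv2
for n in("top","scene"):
    p=ctrl.camera_params(n);print(n,p)
    cv2.imwrite(f"pics/{n}0.png",ctrl.camera(n)[:,:,::-1])
print(ctrl.get_obs())
E
```

```text
pics
top {'vertical_fov': 52.823928328153784, 'cx': 314.5828332720559, 'cy': 197.60724566897065, 'cam_to_world': array([[ 0.01965826, -0.99913841,  0.03655107,  0.46417657],
       [-0.99957855, -0.02042169, -0.02063172,  0.01112064],
       [ 0.02136038, -0.03613008, -0.99911879,  1.31281017],
       [ 0.        ,  0.        ,  0.        ,  1.        ]])}
scene {'vertical_fov': 45.84384692991493, 'cx': 322.45045227217446, 'cy': 200.41983205514777, 'cam_to_world': array([[-0.69834396, -0.33626499,  0.63185565, -0.26601338],
       [-0.71534253,  0.35811921, -0.60002974,  0.76466408],
       [-0.02451066, -0.87102037, -0.49063504,  0.64963882],
       [ 0.        ,  0.        ,  0.        ,  1.        ]])}
{'time_s': 0.1, 'q': array([-1.39130647e+00,  1.81483069e-01,  1.60789660e+00,  1.73514561e-05,
        1.35375631e+00, -2.06304298e-01]), 'dq': array([ 0.00128704, -0.00299292, -0.0027035 ,  0.00084467,  0.00031402,
        0.00043552]), 'joint_efforts': array([-3.01841010e-05, -4.45878017e+01, -3.52239919e+01, -3.79780813e-04,
        4.11241053e-03, -1.56243368e-05]), 'eef_pos': array([ 0.21632046, -0.53236056,  0.30307047]), 'eef_rot': array([-7.71482112e-04,  9.81453044e-01,  1.91701142e-01,  1.88155574e-05]), 'wrist_force': array([ 0.66859233,  0.33024457, -0.31746262]), 'torque': array([-0.01114383,  0.03963125, -0.00980164]), 'grasp_force': 0.0, 'opening': 0.9989969467078442}
```

View pics/top0.png

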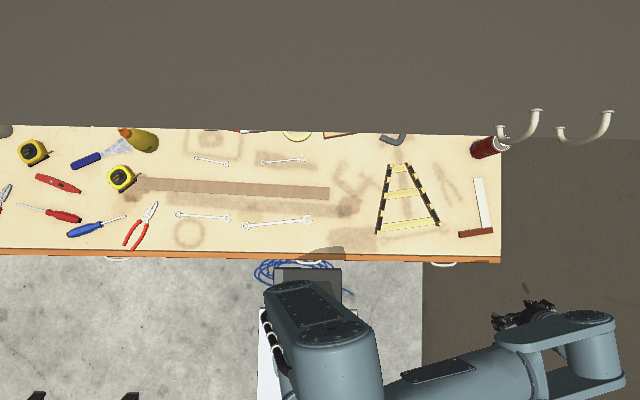

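View pics/scene0.png

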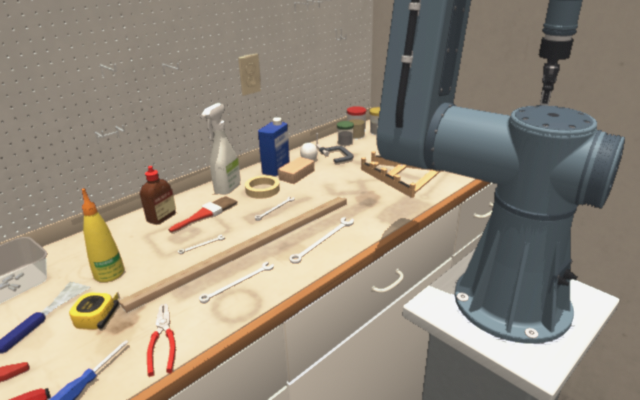

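Top view: spanners at about (211,160) = 8, (282,160) = 10, (202,216) = 13 and (278,222) = 17. The rack is at about (405,198) with its narrow end to the back.

```bash
cat > h.py <<'E'
import numpy as np, cv2
from bench import ctrl
def ray(name,uv,z):
    p=ctrl.camera_params(name);f=200/np.tan(np.radians(p["vertical_fov"]/2));T=p["cam_to_world"]
    d=T[:3,:3]@np.array([(uv[0]-p["cx"])/f,(uv[1]-p["cy"])/f,1]);o=T[:3,3]
    return o+d*(z-o[2])/d[2]
def spanner(img,box,z=.006):
    x0,y0,x1,y1=box
    hsv=cv2.cvtColor(img,cv2.COLOR_RGB2HSV)[y0:y1,x0:x1].astype(int)
    m=(hsv[...,1]<45).astype(np.uint8)
    n,l,s,c=cv2.connectedComponentsWithStats(cv2.dilate(m,np.ones((3,3))),connectivity=8)
    k=1+np.argmax(s[1:,4]); pts=np.argwhere((l==k)&(m>0))[:,::-1]+[x0,y0]
    W=np.array([ray("top",q,z)[:2] for q in pts])
    c=W.mean(0);u,s,vt=np.linalg.svd(W-c);t=(W-c)@vt[0];w=(W-c)@vt[1]
    mid=c+vt[0]*(t.max()+t.min())/2
    return mid,np.degrees(np.arctan2(vt[0][1],vt[0][0]))%180,np.ptp(t),len(pts)
E
python3 - <<'E'
from h import *
img=cv2.imread("pics/top0.png")[:,:,::-1].copy()
for n,b in dict(s8=(188,150,236,172),s10=(255,150,310,172),s13=(165,205,238,228),s17=(236,212,318,236)).items():
    print(n,*spanner(img,b))
cv2.imwrite("pics/rack.png",cv2.resize(img[145:250,350:460,::-1],None,fx=5.5,fy=5.5,interpolation=cv2.INTER_CUBIC))
cv2.imwrite("pics/sp.png",cv2.resize(img[145:240,165:335,::-1],None,fx=4.7,fy=4.7,interpolation=cv2.INTER_CUBIC))
E
```

```text
s8 [0.6255602  0.32343561] 79.71447453997204 0.11592544851002212 89
s10 [0.63128918 0.09087147] 96.8475077189553 0.1464472899624485 109
s13 [0.4409476  0.36069313] 87.58753349938043 0.21042195450716572 294
s17 [0.42632673 0.11201732] 98.12897099117394 0.24230064735217027 292
```

View pics/rack.png

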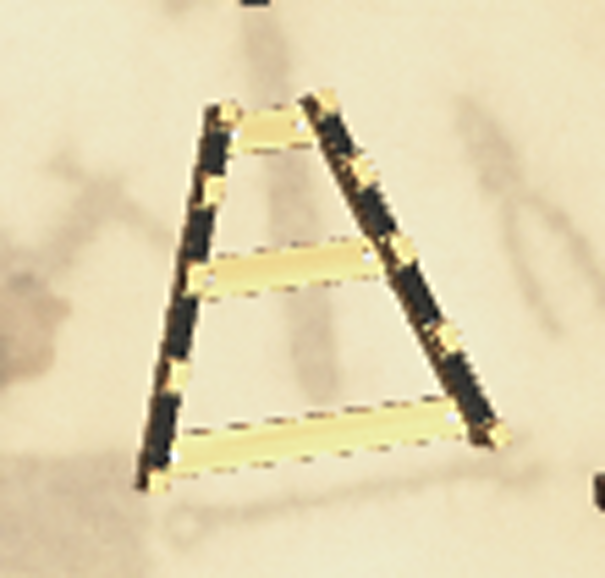

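View pics/sp.png

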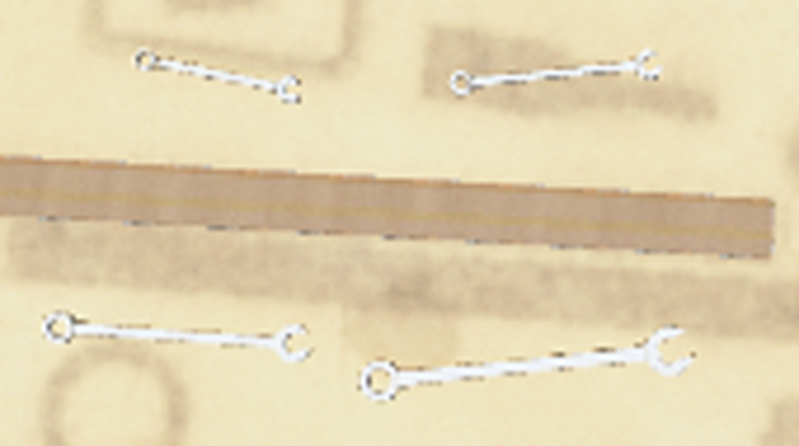

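```bash
cat >> h.py <<'E'
from scipy.spatial.transform import Rotation as R
def go(x,y,z,deg):
    "tool-frame shift and turn to TCP x,y,z with tool x at deg (mod 180), pointing down"
    o=ctrl.get_obs();w=o["eef_rot"];Rt=R.from_quat([w[1],w[2],w[3],w[0]])
    best=None
    for d in (deg,deg+180):
        a=np.radians(d)/2;t=(Rt.inv()*R.from_quat([np.cos(a),np.sin(a),0,0])).as_rotvec()
        if best is None or np.linalg.norm(t)<np.linalg.norm(best):best=t
    print("d",Rt.inv().apply(np.array([x,y,z])-o["eef_pos"]).round(4),"turn",best.round(4),"q",o["q"].round(2))
E
python3 - <<'E'
from h import *
def w(c,s,o,z): return ray("top",[o[0]+(c[0]+.5)/s-.5,o[1]+(c[1]+.5)/s-.5],z)[:2]
L=[(218,150),(203,233),(185,322),(162,430)];Rr=[(342,135),(378,205),(418,290),(468,385)]
Wp=np.array([w(c,5.5,(350,145),.028) for c in L+Rr])
X=[-.085,-.038,.014,.072];H=[.036,.052,.070,.090]
# image left = +y world; rack x toward robot (-x) so rack y = -world y: left -> -H
M=np.array([(x,-h) for x,h in zip(X,H)]+[(x,h) for x,h in zip(X,H)])
mc,wc=M.mean(0),Wp.mean(0);U,S,V=np.linalg.svd((M-mc).T@(Wp-wc))
Q=(U@np.diag([1,np.linalg.det(U@V)])@V).T
t=wc-Q@mc;print("rack",t,np.degrees(np.arctan2(Q[1,0],Q[0,0])))
print("res mm",((M@Q.T+t-Wp)*1e3).round(1).tolist())
for i,x in enumerate(X):print("place",i+1,(Q@[x,0]+t).round(4))
for n,a,b in (("8",(135,58),(302,93)),("10",(448,84),(660,66)),("13",(43,325),(312,345)),("17",(360,381),(693,352))):
    A,B=w(a,4.7,(165,145),.005),w(b,4.7,(165,145),.005);d=A-B
    print(n,(A+B)/2,np.degrees(np.arctan2(d[1],d[0]))%180,np.linalg.norm(d))
E
```

```text
rack [ 0.52131102 -0.30219791] -171.16119323756612
res mm [[0.9, 0.1], [0.8, 0.5], [-1.2, 0.5], [1.4, -1.2], [1.6, 1.7], [-1.8, 0.3], [-1.2, -1.5], [-0.5, -0.3]]
place 1 [ 0.6053 -0.2891]
place 2 [ 0.5589 -0.2964]
place 3 [ 0.5075 -0.3043]
place 4 [ 0.4502 -0.3133]
8 [0.62501422 0.32210547] 79.35614097238296 0.11733403604680294
10 [0.63055865 0.09091573] 96.16361474401276 0.14717545540578733
13 [0.44562892 0.34483872] 86.84653100427313 0.18424247397872112
17 [0.42865016 0.10513392] 96.07490585744756 0.2297119517367866
```

Rack fit is within 2 mm and the spanner lengths match. Start with spanner 17.

```bash
python3 -c "
from h import *
go(.4286,.1051,.16,96)"
```

```text
d [ 0.4365 -0.5105  0.144 ] turn [-1.1000e-03 -1.3000e-03 -1.2897e+00] q [-1.39  0.18  1.61  0.    1.35 -0.21]
```

carry_out --steps '[0.4365,-0.5105,0.144,-0.001,-0.001,-1.29,0.7,0.4365,-0.5105,0.144,-0.001,-0.001,-1.29,0.7,0.4365,-0.5105,0.144,-0.001,-0.001,-1.29,0.7,0.4365,-0.5105,0.144,-0.001,-0.001,-1.29,0.7,0.4365,-0.5105,0.144,-0.001,-0.001,-1.29,0.7,0.4365,-0.5105,0.144,-0.001,-0.001,-1.29,0.7,0.4365,-0.5105,0.144,-0.001,-0.001,-1.29,0.7,0.4365,-0.5105,0.144,-0.001,-0.001,-1.29,0.7,0.4365,-0.5105,0.144,-0.001,-0.001,-1.29,0.7,0.4365,-0.5105,0.144,-0.001,-0.001,-1.29,0.7,0.4365,-0.5105,0.144,-0.001,-0.001,-1.29,0.7,0.4365,-0.5105,0.144,-0.001,-0.001,-1.29,0.7,0.4365,-0.5105,0.144,-0.001,-0.001,-1.29,0.7,0.4365,-0.5105,0.144,-0.001,-0.001,-1.29,0.7,0.4365,-0.5105,0.144,-0.001,-0.001,-1.29,0.7,0.4365,-0.5105,0.144,-0.001,-0.001,-1.29,0.7,0.4365,-0.5105,0.144,-0.001,-0.001,-1.29,0.7,0.4365,-0.5105,0.144,-0.001,-0.001,-1.29,0.7]'

```text
time_s: 1.9
eef_pos: [0.4287, 0.1035, 0.1601]
eef_rot: [0.001, 0.67, 0.743, -0.0]
wrist_force: [1.0, 0.9, -1.0]
opening: 0.697
grasp_force: 0.0
```

```bash
python3 - <<'E'
from h import *
go(.4286,.1051,.075,96)
i=ctrl.camera("scene")[:,:,::-1]
cv2.imwrite("pics/s1.png",cv2.resize(i[120:320,180:440],None,fx=3,fy=3)); print(ctrl.get_obs()["eef_pos"],ctrl.get_obs()["opening"])
E
```

```text
d [0.0018 0.     0.0851] turn [ 0.0005  0.0015 -0.0015] q [-0.03  0.08  2.05 -0.    1.01 -0.14]
[0.42878979 0.10342386 0.16019826] 0.7016239490136752
```

View pics/s1.png

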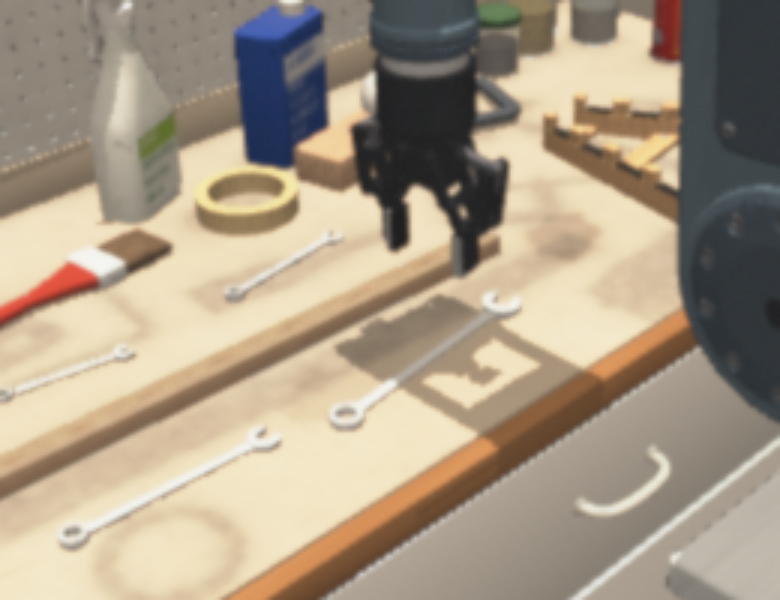

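The gripper stands over spanner 17 (crop about (425,345)), jaws astride the shank. Going down.

carry_out --steps '[0.001,0,0.04,0,0,0,0.5,0.001,0,0.07,0,0,0,0.5,0.001,0,0.08,0,0,0,0.5,0.001,0,0.084,0,0,0,0.5,0.001,0,0.084,0,0,0,0.5,0.001,0,0.084,0,0,0,0.5]'

```text
time_s: 2.55
eef_pos: [0.4297, 0.1052, 0.0771]
eef_rot: [0.001, 0.669, 0.743, 0.0]
wrist_force: [0.3, -0.4, -0.1]
opening: 0.502
grasp_force: 0.0
```

carry_out --steps '[0,0,0.001,0,0,0,0.5,0,0,0.002,0,0,0,0.5,0,0,0.002,0,0,0,0.5]'

```text
time_s: 2.85
eef_pos: [0.4288, 0.1054, 0.0742]
eef_rot: [0.001, 0.669, 0.743, -0.0]
wrist_force: [0.6, 0.3, 0.3]
opening: 0.499
grasp_force: 0.0
```

carry_out --steps '[0,0,0.001,0,0,0,0.5,0,0,0.002,0,0,0,0.5,0,0,0.002,0,0,0,0.5]'

```text
time_s: 3.15
eef_pos: [0.4285, 0.1054, 0.0717]
eef_rot: [0.0, 0.669, 0.743, -0.0]
wrist_force: [-0.0, -0.1, -0.8]
opening: 0.5
grasp_force: 0.0
```

carry_out --steps '[0,0,0.001,0,0,0,0.4,0,0,0.001,0,0,0,0.2,0,0,0.001,0,0,0,0,0,0,0.001,0,0,0,0,0,0,0.001,0,0,0,0,0,0,0.001,0,0,0,0,0,0,0.001,0,0,0,0,0,0,0.001,0,0,0,0]'

```text
time_s: 3.95
eef_pos: [0.4304, 0.1054, 0.0727]
eef_rot: [0.002, 0.669, 0.743, 0.001]
wrist_force: [-2.4, 0.2, 18.2]
opening: 0.284
grasp_force: 64.8
```

carry_out --steps '[0,0,-0.02,0,0,0,0,0,0,-0.06,0,0,0,0,0,0,-0.1,0,0,0,0,0,0,-0.1,0,0,0,0,0,0,-0.1,0,0,0,0]'

```text
time_s: 4.45
eef_pos: [0.429, 0.1055, 0.1714]
eef_rot: [0.001, 0.669, 0.743, 0.0]
wrist_force: [0.0, -0.4, -1.5]
opening: 0.282
grasp_force: 60.1
```

```bash
python3 - <<'E'
from h import *
go(.4502,-.3133,.165,98.8)
i=ctrl.camera("scene")[:,:,::-1]
cv2.imwrite("pics/s2.png",cv2.resize(i[80:280,200:460],None,fx=3,fy=3)); print(ctrl.get_obs()["eef_pos"],ctrl.get_obs()["opening"])
E
```

```text
d [-0.4187 -0.0228  0.007 ] turn [ 0.0022  0.0017 -0.0486] q [-0.03  0.05  2.04 -0.    1.04 -0.13]
[0.42801189 0.10550785 0.17018411] 0.28097676227605206
```

View pics/s2.png

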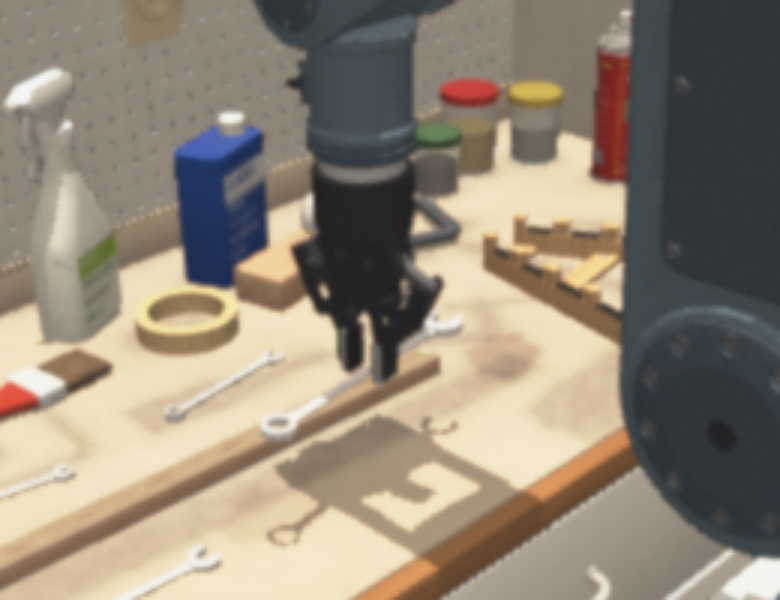

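Spanner 17 is held level in the jaws near its middle. Moving to place 4.

carry_out --steps '[-0.419,-0.023,0.007,0.002,0.001,-0.049,0,-0.419,-0.023,0.007,0.002,0.001,-0.049,0,-0.419,-0.023,0.007,0.002,0.001,-0.049,0,-0.419,-0.023,0.007,0.002,0.001,-0.049,0,-0.419,-0.023,0.007,0.002,0.001,-0.049,0,-0.419,-0.023,0.007,0.002,0.001,-0.049,0,-0.419,-0.023,0.007,0.002,0.001,-0.049,0,-0.419,-0.023,0.007,0.002,0.001,-0.049,0,-0.419,-0.023,0.007,0.002,0.001,-0.049,0,-0.419,-0.023,0.007,0.002,0.001,-0.049,0,-0.419,-0.023,0.007,0.002,0.001,-0.049,0,-0.419,-0.023,0.007,0.002,0.001,-0.049,0,-0.419,-0.023,0.007,0.002,0.001,-0.049,0,-0.419,-0.023,0.007,0.002,0.001,-0.049,0]'

```text
time_s: 5.9
eef_pos: [0.4498, -0.3124, 0.1643]
eef_rot: [-0.001, 0.65, 0.76, -0.001]
wrist_force: [0.7, 0.2, -1.4]
opening: 0.285
grasp_force: 60.1
```

```bash
python3 - <<'E'
from h import *
go(.4502,-.3133,.103,98.8)
i=ctrl.camera("top")[:,:,::-1]
cv2.imwrite("pics/t2.png",cv2.resize(i[145:265,330:490],None,fx=5,fy=5,interpolation=cv2.INTER_CUBIC)); print(ctrl.get_obs()["eef_pos"],ctrl.get_obs()["opening"])
E
```

```text
d [-0.0009  0.0004  0.0613] turn [-0.002  -0.0001  0.0019] q [-0.82  0.29  1.78 -0.    1.07 -0.98]
[ 0.44983241 -0.31272407  0.16450148] 0.2816367876757412
```

View pics/t2.png

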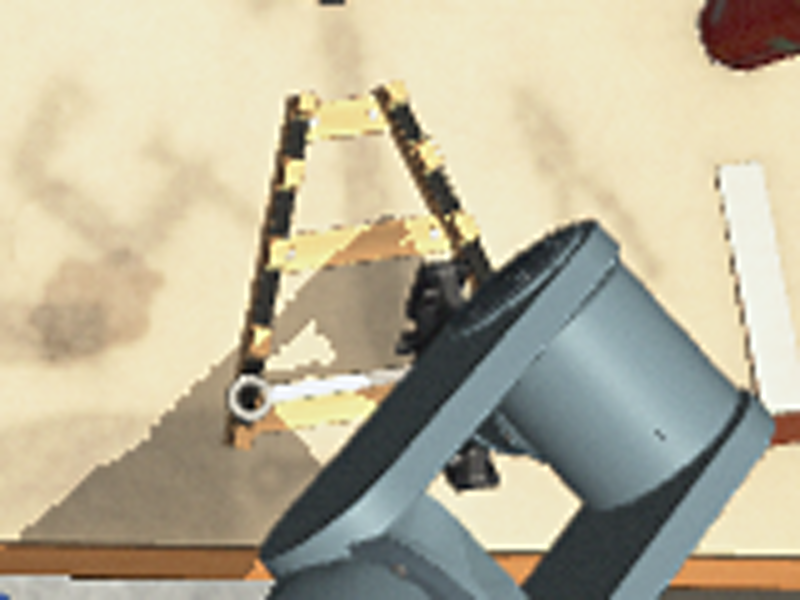

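Spanner 17 lies over place 4, ring at crop (248,397) over the left rail. Lowering and letting go.

carry_out --steps '[-0.001,0,0.03,-0.001,0,0.001,0,-0.001,0,0.05,-0.001,0,0.001,0,-0.001,0,0.06,-0.001,0,0.001,0,-0.001,0,0.0625,-0.001,0,0.001,0,-0.001,0,0.063,-0.001,0,0.001,0,-0.001,0,0.063,-0.001,0,0.001,0]'

```text
time_s: 6.55
eef_pos: [0.4503, -0.3151, 0.1024]
eef_rot: [0.001, 0.651, 0.759, -0.001]
wrist_force: [-0.6, -1.2, -0.9]
opening: 0.281
grasp_force: 60.1
```

carry_out --steps '[0,0,0,0,0,0,0.4,0,0,0,0,0,0,0.5,0,0,0,0,0,0,0.5,0,0,0,0,0,0,0.5,0,0,-0.03,0,0,0,0.5,0,0,-0.07,0,0,0,0.5,0,0,-0.1,0,0,0,0.5,0,0,-0.1,0,0,0,0.5,0,0,-0.1,0,0,0,0.5]'

```text
time_s: 7.45
eef_pos: [0.45, -0.3148, 0.2021]
eef_rot: [0.001, 0.651, 0.759, -0.001]
wrist_force: [-0.4, 0.7, 0.0]
opening: 0.501
grasp_force: 0.0
```

```bash
python3 -c "
from h import *
go(.4456,.3448,.15,86.8)"
```

```text
d [0.6527 0.0962 0.051 ] turn [0.0003 0.0017 0.2089] q [-0.83  0.24  1.76 -0.    1.14 -0.98]
```

carry_out --steps '[0.653,0.096,0.051,0,0.001,0.209,0.5,0.653,0.096,0.051,0,0.001,0.209,0.5,0.653,0.096,0.051,0,0.001,0.209,0.5,0.653,0.096,0.051,0,0.001,0.209,0.5,0.653,0.096,0.051,0,0.001,0.209,0.5,0.653,0.096,0.051,0,0.001,0.209,0.5,0.653,0.096,0.051,0,0.001,0.209,0.5,0.653,0.096,0.051,0,0.001,0.209,0.5,0.653,0.096,0.051,0,0.001,0.209,0.5,0.653,0.096,0.051,0,0.001,0.209,0.5,0.653,0.096,0.051,0,0.001,0.209,0.5,0.653,0.096,0.051,0,0.001,0.209,0.5,0.653,0.096,0.051,0,0.001,0.209,0.5,0.653,0.096,0.051,0,0.001,0.209,0.5,0.653,0.096,0.051,0,0.001,0.209,0.5,0.653,0.096,0.051,0,0.001,0.209,0.5,0.653,0.096,0.051,0,0.001,0.209,0.5]'

```text
time_s: 9.15
eef_pos: [0.445, 0.3437, 0.1496]
eef_rot: [-0.001, 0.727, 0.686, -0.001]
wrist_force: [-0.3, -0.3, -0.1]
opening: 0.499
grasp_force: 0.0
```

```bash
python3 - <<'E'
from h import *
go(.4456,.3448,.0735,86.8)
i=ctrl.camera("top")[:,:,::-1]
cv2.imwrite("pics/t3.png",cv2.resize(i[145:265,335:475],None,fx=5,fy=5,interpolation=cv2.INTER_CUBIC)); print(ctrl.get_obs()["eef_pos"])
E
```

```text
d [0.0012 0.0007 0.0761] turn [-0.0021  0.0005 -0.0018] q [0.45 0.34 1.75 0.   1.05 0.5 ]
[0.44526682 0.34372762 0.14992421]
```

View pics/t3.png

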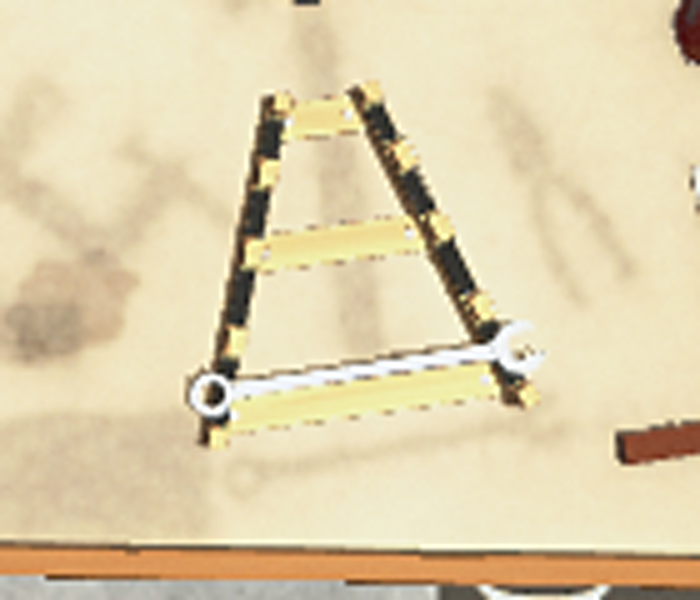

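Spanner 17 sits in place 4, ends at crop (188,395) and (545,352), overhanging about 20 and 24 mm. Now spanner 13.

carry_out --steps '[0.001,0.001,0.04,-0.002,0,-0.001,0.5,0.001,0.001,0.065,-0.002,0,-0.001,0.45,0.001,0.001,0.075,-0.002,0,-0.001,0.45,0.001,0.001,0.077,-0.002,0,-0.001,0.45,0.001,0.001,0.077,-0.002,0,-0.001,0.4,0.001,0.001,0.077,-0.002,0,-0.001,0.2,0.001,0.001,0.077,-0.002,0,-0.001,0,0.001,0.001,0.077,-0.002,0,-0.001,0,0.001,0.001,0.077,-0.002,0,-0.001,0,0.001,0.001,0.077,-0.002,0,-0.001,0,0.001,0.001,0.077,-0.002,0,-0.001,0]'

```text
time_s: 10.3
eef_pos: [0.4472, 0.3468, 0.075]
eef_rot: [0.001, 0.726, 0.687, 0.002]
wrist_force: [-0.9, -1.0, 5.9]
opening: 0.203
grasp_force: 59.0
```

carry_out --steps '[0,0,-0.02,0,0,0,0,0,0,-0.06,0,0,0,0,0,0,-0.1,0,0,0,0,0,0,-0.1,0,0,0,0,0,0,-0.1,0,0,0,0]'

```text
time_s: 10.8
eef_pos: [0.4465, 0.3467, 0.1747]
eef_rot: [0.001, 0.726, 0.687, 0.002]
wrist_force: [-0.4, -0.2, -1.3]
opening: 0.208
grasp_force: 59.0
```

```bash
python3 -c "
from h import *
go(.5075,-.3013,.165,98.8);print(ctrl.get_obs()['opening'])"
```

```text
d [-0.6437  0.0963  0.0087] turn [ 0.0042 -0.0018 -0.2084] q [ 0.45  0.31  1.74 -0.    1.09  0.51]
0.20834278299245887
```

carry_out --steps '[-0.644,0.096,0.009,0.004,-0.002,-0.208,0,-0.644,0.096,0.009,0.004,-0.002,-0.208,0,-0.644,0.096,0.009,0.004,-0.002,-0.208,0,-0.644,0.096,0.009,0.004,-0.002,-0.208,0,-0.644,0.096,0.009,0.004,-0.002,-0.208,0,-0.644,0.096,0.009,0.004,-0.002,-0.208,0,-0.644,0.096,0.009,0.004,-0.002,-0.208,0,-0.644,0.096,0.009,0.004,-0.002,-0.208,0,-0.644,0.096,0.009,0.004,-0.002,-0.208,0,-0.644,0.096,0.009,0.004,-0.002,-0.208,0,-0.644,0.096,0.009,0.004,-0.002,-0.208,0,-0.644,0.096,0.009,0.004,-0.002,-0.208,0,-0.644,0.096,0.009,0.004,-0.002,-0.208,0,-0.644,0.096,0.009,0.004,-0.002,-0.208,0,-0.644,0.096,0.009,0.004,-0.002,-0.208,0,-0.644,0.096,0.009,0.004,-0.002,-0.208,0,-0.644,0.096,0.009,0.004,-0.002,-0.208,0,-0.644,0.096,0.009,0.004,-0.002,-0.208,0]'

```text
time_s: 12.6
eef_pos: [0.5065, -0.3003, 0.1637]
eef_rot: [-0.001, 0.65, 0.76, -0.001]
wrist_force: [-0.8, -0.1, -2.2]
opening: 0.211
grasp_force: 59.0
```

```bash
python3 -c "
from h import *
go(.5075,-.3013,.104,98.8);print(ctrl.get_obs()['eef_pos'])"
```

```text
d [-0.0011  0.0011  0.0597] turn [-0.0034  0.0005  0.0013] q [-0.74  0.37  1.67 -0.    1.1  -0.89]
[ 0.50647472 -0.3003219   0.1636785 ]
```

carry_out --steps '[-0.001,0.001,0.03,-0.003,0,0.001,0,-0.001,0.001,0.05,-0.003,0,0.001,0,-0.001,0.001,0.058,-0.003,0,0.001,0,-0.001,0.001,0.06,-0.003,0,0.001,0,-0.001,0.001,0.06,-0.003,0,0.001,0,-0.001,0.001,0.06,-0.003,0,0.001,0]'

```text
time_s: 13.2
eef_pos: [0.508, -0.3033, 0.1051]
eef_rot: [0.002, 0.651, 0.759, -0.0]
wrist_force: [-0.3, -0.4, -1.0]
opening: 0.206
grasp_force: 59.0
```

carry_out --steps '[0,0,0,0,0,0,0.3,0,0,0,0,0,0,0.4,0,0,0,0,0,0,0.4,0,0,0,0,0,0,0.4,0,0,-0.03,0,0,0,0.4,0,0,-0.07,0,0,0,0.4,0,0,-0.1,0,0,0,0.4,0,0,-0.1,0,0,0,0.4,0,0,-0.1,0,0,0,0.4]'

```text
time_s: 14.1
eef_pos: [0.5076, -0.303, 0.2047]
eef_rot: [0.001, 0.651, 0.759, -0.0]
wrist_force: [0.6, 0.3, -0.8]
opening: 0.403
grasp_force: 0.0
```

```bash
python3 -c "
from h import *
go(.6306,.0909,.15,96.2)"
```

```text
d [0.3709 0.1812 0.0539] turn [0.0012 0.0026 0.0438] q [-0.74  0.32  1.65 -0.    1.17 -0.89]
```

carry_out --steps '[0.371,0.181,0.054,0.001,0.002,0.044,0.4,0.371,0.181,0.054,0.001,0.002,0.044,0.4,0.371,0.181,0.054,0.001,0.002,0.044,0.4,0.371,0.181,0.054,0.001,0.002,0.044,0.4,0.371,0.181,0.054,0.001,0.002,0.044,0.4,0.371,0.181,0.054,0.001,0.002,0.044,0.4,0.371,0.181,0.054,0.001,0.002,0.044,0.4,0.371,0.181,0.054,0.001,0.002,0.044,0.4,0.371,0.181,0.054,0.001,0.002,0.044,0.4,0.371,0.181,0.054,0.001,0.002,0.044,0.4,0.371,0.181,0.054,0.001,0.002,0.044,0.4,0.371,0.181,0.054,0.001,0.002,0.044,0.4,0.371,0.181,0.054,0.001,0.002,0.044,0.4]'

```text
time_s: 15.4
eef_pos: [0.63, 0.0895, 0.1495]
eef_rot: [-0.001, 0.669, 0.744, -0.0]
wrist_force: [0.7, -0.2, -0.1]
opening: 0.4
grasp_force: 0.0
```

```bash
python3 - <<'E'
from h import *
go(.6306,.0909,.0745,96.2)
i=ctrl.camera("top")[:,:,::-1]
cv2.imwrite("pics/t4.png",cv2.resize(i[145:265,335:475],None,fx=5,fy=5,interpolation=cv2.INTER_CUBIC)); print(ctrl.get_obs()["eef_pos"])
E
```

```text
d [0.0013 0.0008 0.075 ] turn [-0.0011 -0.0005 -0.0024] q [-0.05  0.48  1.55  0.    1.11 -0.15]
[0.63013522 0.08966625 0.14964679]
```

View pics/t4.png

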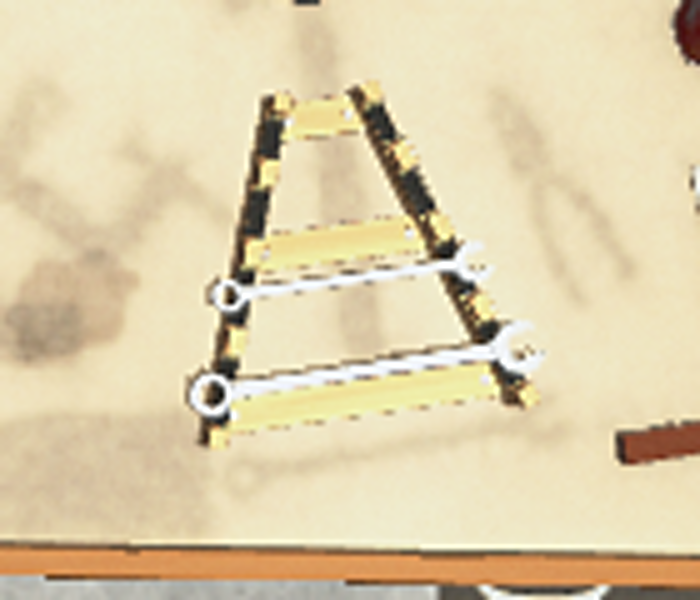

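Spanner 13 sits in place 3, ends at crop (209,294) and (492,255), overhangs about 20 and 24 mm. Now spanner 10.

carry_out --steps '[0,0.001,0.04,-0.001,0,-0.002,0.4,0,0.001,0.065,-0.001,0,-0.002,0.4,0,0.001,0.073,-0.001,0,-0.002,0.4,0,0.001,0.075,-0.001,0,-0.002,0.4,0,0.001,0.075,-0.001,0,-0.002,0.3,0,0.001,0.075,-0.001,0,-0.002,0.15,0,0.001,0.075,-0.001,0,-0.002,0,0,0.001,0.075,-0.001,0,-0.002,0,0,0.001,0.075,-0.001,0,-0.002,0,0,0.001,0.075,-0.001,0,-0.002,0,0,0.001,0.075,-0.001,0,-0.002,0]'

```text
time_s: 16.55
eef_pos: [0.6323, 0.0913, 0.0764]
eef_rot: [0.001, 0.667, 0.745, 0.001]
wrist_force: [-1.1, -0.4, 6.9]
opening: 0.148
grasp_force: 59.0
```

carry_out --steps '[0,0,-0.02,0,0,0,0,0,0,-0.06,0,0,0,0,0,0,-0.1,0,0,0,0,0,0,-0.1,0,0,0,0,0,0,-0.1,0,0,0,0]'

```text
time_s: 17.05
eef_pos: [0.6316, 0.0915, 0.1759]
eef_rot: [0.001, 0.667, 0.745, 0.001]
wrist_force: [0.1, 0.2, -1.5]
opening: 0.147
grasp_force: 58.7
```

```bash
python3 -c "
from h import *
go(.5584,-.293,.165,98.8);print(ctrl.get_obs()['opening'])"
```

```text
d [-0.3741 -0.1151  0.0104] turn [ 0.0028 -0.0003 -0.0434] q [-0.04  0.45  1.54  0.    1.15 -0.15]
0.14656806620813007
```

carry_out --steps '[-0.374,-0.115,0.01,0.003,0,-0.043,0,-0.374,-0.115,0.01,0.003,0,-0.043,0,-0.374,-0.115,0.01,0.003,0,-0.043,0,-0.374,-0.115,0.01,0.003,0,-0.043,0,-0.374,-0.115,0.01,0.003,0,-0.043,0,-0.374,-0.115,0.01,0.003,0,-0.043,0,-0.374,-0.115,0.01,0.003,0,-0.043,0,-0.374,-0.115,0.01,0.003,0,-0.043,0,-0.374,-0.115,0.01,0.003,0,-0.043,0,-0.374,-0.115,0.01,0.003,0,-0.043,0,-0.374,-0.115,0.01,0.003,0,-0.043,0,-0.374,-0.115,0.01,0.003,0,-0.043,0,-0.374,-0.115,0.01,0.003,0,-0.043,0]'

```text
time_s: 18.35
eef_pos: [0.5581, -0.2916, 0.164]
eef_rot: [-0.002, 0.65, 0.76, -0.001]
wrist_force: [0.7, 0.7, -1.2]
opening: 0.145
grasp_force: 58.8
```

```bash
python3 -c "
from h import *
go(.5584,-.293,.1045,98.8);print(ctrl.get_obs()['eef_pos'])"
```

```text
d [-0.0016  0.0003  0.0595] turn [-0.0033 -0.0013  0.0013] q [-0.67  0.45  1.56 -0.    1.13 -0.82]
[ 0.55810789 -0.29155061  0.16395995]
```

carry_out --steps '[0,0,0.03,-0.003,-0.001,0.001,0,0,0,0.05,-0.003,-0.001,0.001,0,0,0,0.058,-0.003,-0.001,0.001,0,0,0,0.06,-0.003,-0.001,0.001,0,0,0,0.06,-0.003,-0.001,0.001,0,0,0,0.06,-0.003,-0.001,0.001,0]'

```text
time_s: 18.95
eef_pos: [0.5582, -0.2928, 0.1049]
eef_rot: [0.001, 0.651, 0.759, -0.0]
wrist_force: [0.9, 1.2, -0.6]
opening: 0.148
grasp_force: 58.8
```

carry_out --steps '[0,0,0,0,0,0,0.25,0,0,0,0,0,0,0.35,0,0,0,0,0,0,0.35,0,0,0,0,0,0,0.35,0,0,-0.03,0,0,0,0.35,0,0,-0.07,0,0,0,0.35,0,0,-0.1,0,0,0,0.35,0,0,-0.1,0,0,0,0.35,0,0,-0.1,0,0,0,0.35]'

```text
time_s: 19.85
eef_pos: [0.5579, -0.2932, 0.2052]
eef_rot: [0.001, 0.651, 0.759, -0.0]
wrist_force: [0.8, 0.5, -1.0]
opening: 0.347
grasp_force: 0.0
```

```bash
python3 -c "
from h import *
go(.625,.3221,.15,79.4)"
```

```text
d [0.5982 0.1594 0.0544] turn [0.0017 0.0015 0.337 ] q [-0.67  0.4   1.54 -0.    1.2  -0.82]
```

carry_out --steps '[0.598,0.159,0.054,0.001,0.001,0.337,0.35,0.598,0.159,0.054,0.001,0.001,0.337,0.35,0.598,0.159,0.054,0.001,0.001,0.337,0.35,0.598,0.159,0.054,0.001,0.001,0.337,0.35,0.598,0.159,0.054,0.001,0.001,0.337,0.35,0.598,0.159,0.054,0.001,0.001,0.337,0.35,0.598,0.159,0.054,0.001,0.001,0.337,0.35,0.598,0.159,0.054,0.001,0.001,0.337,0.35,0.598,0.159,0.054,0.001,0.001,0.337,0.35,0.598,0.159,0.054,0.001,0.001,0.337,0.35,0.598,0.159,0.054,0.001,0.001,0.337,0.35,0.598,0.159,0.054,0.001,0.001,0.337,0.35,0.598,0.159,0.054,0.001,0.001,0.337,0.35,0.598,0.159,0.054,0.001,0.001,0.337,0.35,0.598,0.159,0.054,0.001,0.001,0.337,0.35,0.598,0.159,0.054,0.001,0.001,0.337,0.35,0.598,0.159,0.054,0.001,0.001,0.337,0.35,0.598,0.159,0.054,0.001,0.001,0.337,0.35]'

```text
time_s: 21.65
eef_pos: [0.6246, 0.3209, 0.1502]
eef_rot: [-0.001, 0.77, 0.638, -0.0]
wrist_force: [0.1, -0.4, -0.7]
opening: 0.352
grasp_force: 0.0
```

```bash
python3 - <<'E'
from h import *
go(.625,.3221,.0755,79.4)
i=ctrl.camera("top")[:,:,::-1]
cv2.imwrite("pics/t5.png",cv2.resize(i[145:265,335:475],None,fx=5,fy=5,interpolation=cv2.INTER_CUBIC)); print(ctrl.get_obs()["eef_pos"])
E
```

```text
d [0.0012 0.0003 0.0747] turn [-0.0009 -0.0006 -0.0017] q [0.31 0.61 1.36 0.   1.18 0.49]
[0.62456656 0.32113344 0.15032519]
```

View pics/t5.png

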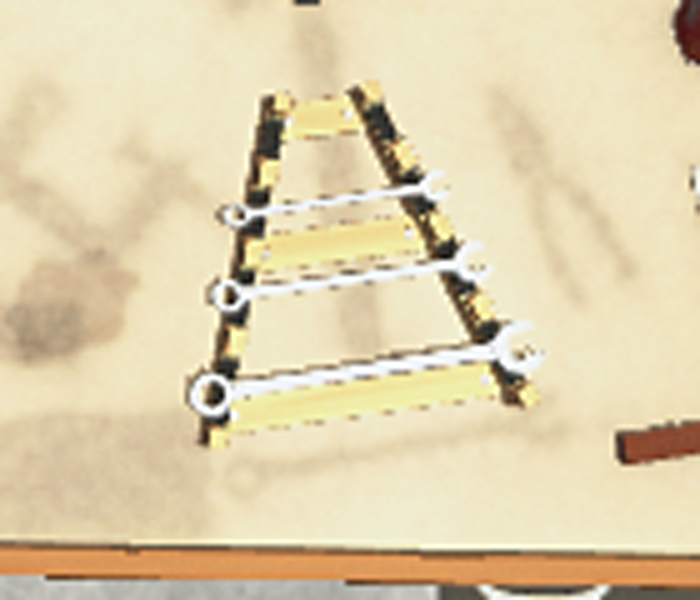

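Spanner 10 sits in place 2, ends at crop (217,213) and (447,178). Now spanner 8.

carry_out --steps '[0,0,0.04,-0.001,-0.001,-0.002,0.35,0,0,0.065,-0.001,-0.001,-0.002,0.35,0,0,0.073,-0.001,-0.001,-0.002,0.35,0,0,0.0745,-0.001,-0.001,-0.002,0.35,0,0,0.0745,-0.001,-0.001,-0.002,0.25,0,0,0.0745,-0.001,-0.001,-0.002,0.12,0,0,0.0745,-0.001,-0.001,-0.002,0,0,0,0.0745,-0.001,-0.001,-0.002,0,0,0,0.0745,-0.001,-0.001,-0.002,0,0,0,0.0745,-0.001,-0.001,-0.002,0,0,0,0.0745,-0.001,-0.001,-0.002,0]'

```text
time_s: 22.8
eef_pos: [0.6254, 0.3226, 0.0777]
eef_rot: [0.001, 0.769, 0.64, 0.001]
wrist_force: [-0.5, -1.3, 6.3]
opening: 0.096
grasp_force: 59.7
```

carry_out --steps '[0,0,-0.02,0,0,0,0,0,0,-0.06,0,0,0,0,0,0,-0.1,0,0,0,0,0,0,-0.1,0,0,0,0,0,0,-0.1,0,0,0,0]'

```text
time_s: 23.3
eef_pos: [0.625, 0.3227, 0.1785]
eef_rot: [0.001, 0.769, 0.64, 0.002]
wrist_force: [-0.1, -0.3, -0.8]
opening: 0.097
grasp_force: 58.6
```

```bash
python3 -c "
from h import *
go(.605,-.288,.168,98.8);print(ctrl.get_obs()['opening'])"
```

```text
d [-0.6042  0.0914  0.0099] turn [ 0.0038 -0.001  -0.3364] q [ 0.31  0.57  1.35 -0.    1.22  0.49]
0.09719998008632351
```

carry_out --steps '[-0.604,0.091,0.01,0.004,-0.001,-0.336,0,-0.604,0.091,0.01,0.004,-0.001,-0.336,0,-0.604,0.091,0.01,0.004,-0.001,-0.336,0,-0.604,0.091,0.01,0.004,-0.001,-0.336,0,-0.604,0.091,0.01,0.004,-0.001,-0.336,0,-0.604,0.091,0.01,0.004,-0.001,-0.336,0,-0.604,0.091,0.01,0.004,-0.001,-0.336,0,-0.604,0.091,0.01,0.004,-0.001,-0.336,0,-0.604,0.091,0.01,0.004,-0.001,-0.336,0,-0.604,0.091,0.01,0.004,-0.001,-0.336,0,-0.604,0.091,0.01,0.004,-0.001,-0.336,0,-0.604,0.091,0.01,0.004,-0.001,-0.336,0,-0.604,0.091,0.01,0.004,-0.001,-0.336,0,-0.604,0.091,0.01,0.004,-0.001,-0.336,0,-0.604,0.091,0.01,0.004,-0.001,-0.336,0,-0.604,0.091,0.01,0.004,-0.001,-0.336,0,-0.604,0.091,0.01,0.004,-0.001,-0.336,0,-0.604,0.091,0.01,0.004,-0.001,-0.336,0]'

```text
time_s: 25.1
eef_pos: [0.6041, -0.2867, 0.1659]
eef_rot: [-0.001, 0.65, 0.76, -0.002]
wrist_force: [0.6, 0.2, -1.1]
opening: 0.091
grasp_force: 58.7
```

```bash
python3 -c "
from h import *
go(.605,-.288,.1055,98.8);print(ctrl.get_obs()['eef_pos'])"
```

```text
d [-0.0014  0.001   0.0604] turn [-0.0043  0.0005  0.0013] q [-0.62  0.52  1.45 -0.    1.17 -0.77]
[ 0.60407935 -0.28671578  0.16587097]
```

carry_out --steps '[0,0,0.03,-0.003,0,0.001,0,0,0,0.05,-0.003,0,0.001,0,0,0,0.058,-0.003,0,0.001,0,0,0,0.061,-0.003,0,0.001,0,0,0,0.061,-0.003,0,0.001,0,0,0,0.061,-0.003,0,0.001,0]'

```text
time_s: 25.7
eef_pos: [0.604, -0.2881, 0.1057]
eef_rot: [0.0, 0.651, 0.759, -0.001]
wrist_force: [-1.2, 1.4, 1.7]
opening: 0.095
grasp_force: 59.5
```

carry_out --steps '[0,0,0,0,0,0,0.2,0,0,0,0,0,0,0.3,0,0,0,0,0,0,0.3,0,0,0,0,0,0,0.3,0,0,-0.03,0,0,0,0.3,0,0,-0.07,0,0,0,0.3,0,0,-0.1,0,0,0,0.3,0,0,-0.1,0,0,0,0.3,0.1,0,-0.1,0,0,0,0.3,0.2,0,-0.1,0,0,0,0.3,0.3,0,-0.1,0,0,0,0.3,0.3,0,-0.1,0,0,0,0.3,0.3,0,-0.1,0,0,0,0.3,0.3,0,-0.1,0,0,0,0.3,0.3,0,-0.1,0,0,0,0.3,0.3,0,-0.1,0,0,0,0.3]'

```text
time_s: 27.3
eef_pos: [0.5578, 0.0096, 0.2042]
eef_rot: [-0.0, 0.65, 0.76, -0.001]
wrist_force: [0.9, -0.9, 0.9]
opening: 0.297
grasp_force: 0.0
```

```bash
python3 - <<'E'
from h import *
i=ctrl.camera("top")[:,:,::-1];j=ctrl.camera("scene")[:,:,::-1]
cv2.imwrite("pics/t6.png",cv2.resize(i[145:245,350:450],None,fx=6,fy=6,interpolation=cv2.INTER_CUBIC))
cv2.imwrite("pics/s6.png",cv2.resize(j[120:220,330:490],None,fx=5,fy=5,interpolation=cv2.INTER_CUBIC))
E
```

```text
(no output)
```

View pics/t6.png

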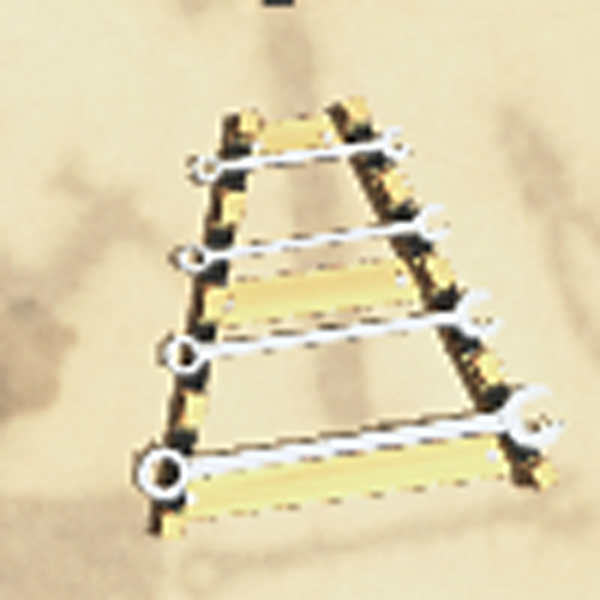

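View pics/s6.png

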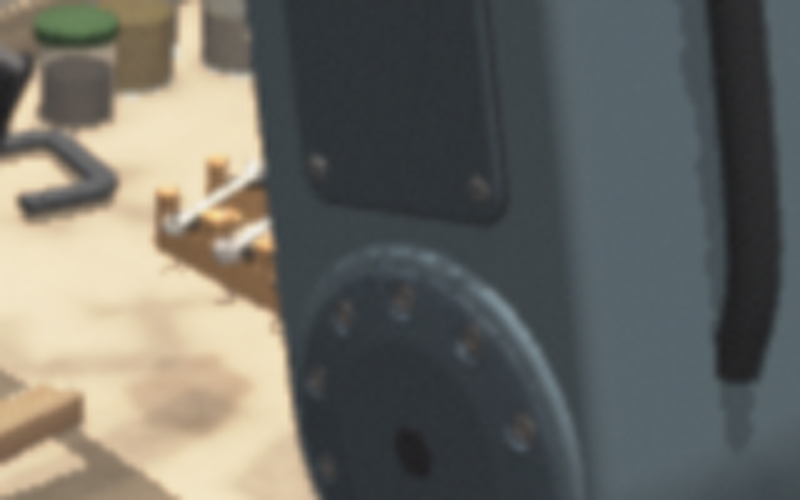

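All four lie flat in their notches: ends at crop (188,168)/(412,147), (170,258)/(446,218), (160,355)/(495,312) and (138,473)/(560,420). Overhangs match within a few millimetres.

```bash
python3 -c "
from bench import ctrl
print(ctrl.hand_in())"
```

```text
the job is handed in; nothing more can be done
None
```

All four spanners are in the rack in order of size, each lying flat in its notches with its two overhangs within about 5 mm of each other by the camera, and the job was handed in at about 27 s (no verdict was returned).

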